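Find the gauge that fits the tilted clamp

ROBOT

A 6-joint arm with a two-finger parallel gripper is mounted at the origin on a cart in front of the work surface, level with it; the furniture and walls round the work are solid. World frame = base frame: x ahead of the robot, y to its left, z up, the work surface at z = 0. Lengths are in m, angles in rad, forces in N, time in s.
With the tool pointing down it reaches from about 0.325 to 0.925 m from the base axis. Payload 3.1 kg.
Tool frame: the origin (TCP) lies midway between the tips of the shut fingers; the grasp point (between the pads) lies 19 mm behind it; z points along the fingers, y is the line along which they close (so a half turn about z gives the same grasp; the last joint's range is limited). The gripper opens to 85 mm and grips with 20 to 120 N. Pads are 22 mm wide; open, the fingers measure 114 mm over their backs; the gripper's body (76 mm by 85 mm) begins 54 mm behind the grasp point. The pads swing forward as they close: fully open they stand 13 mm farther back than shut.
Start: joints at [-1.395, 0.217, 1.613, -0, 1.311, -0.112], TCP at [0.177, -0.599, 0.231] pointing down, gripper open.
Joint ranges: [-2.75, 2.75], [-0.78, 2.1], [0.31, 2.55], [-1.13, 4.27], [0.13, 2.63], [-2.58, 2.58]. Speed limits (rad/s): [2.79, 2.79, 3.14, 3.14, 3.14, 3.14].

INTERFACE

Orientations are given as a unit quaternion [w, x, y, z].
In Python, from bench import * gives the robot as it stands.
- The arm moves only by the tool send_rows, never from a script. Its argument "plan" is a list of rows, each a list of 6 numbers: the shift along the tool's x, y, z in m, then the turn, a rotation vector about the tool's x, y, z in rad. In form: [[dx, dy, dz, rx, ry, rz], ...]. A call has exactly 5 rows; each row is the pose to reach, as a shift and turn from the pose commanded when the call began, along the tool's axes at that moment; what a row does not reach only later rows make up. A row lasts 1/12 s, in which the tool goes at most 41.7 mm and 7.16 degrees, less where a joint would pass 70% of its speed; a pose out of reach is approached as far as the arm can. A call with a gripper value outside its range is refused whole. "grip" is the closure, from 0 (fully open) to 1 (shut), set as the call begins (left out, the last holds). The fingers move at their own pace and stop on an object; "newtons" is the grip in N (left out, the last holds). Time passes only in rows, so rows that repeat a pose let the fingers close, or fill a call up. It gives the time, the measured TCP pose, the force, the opening and the grip force at its end, in the units of the state.
- state(): the state, without advancing time (a new reading comes with each control period).
- grab_frame(name): name is "scene" or "top" or "wrist"; returns (picture, depth): 384x512x3 uint8, blue, green, red; 384x512 float32, m along the optical axis (not along the pixel's ray), 0 where there is no reading.
- get_calibration(name): a dict with "camera_matrix" (3x3 intrinsics, pixels), "rvec" (rotation vector, rad) and "tvec" (3), from world to camera coordinates, as OpenCV has them. Camera axes: x right, y down, z forward; pixel columns grow to the right and rows downward; lengths in m; the calibration is good to about 2 mm. The wrist camera is an equidistant fisheye: a pixel r from the principal point sees the ray r / f radians off the axis. A picture is of the moment at which its call begins: read the wrist's pose just before it. get_calibration takes no time and is no camera call; for the wrist camera it gives the pose at the moment of the call.
- sign_off(): hands the job in; it is judged then, once.
The state is a dict: "time_s": time; "qpos": joint angles; "qvel": joint speeds; "effort": joint torques, N m; "eef_pos": TCP position; "tcp_rot": TCP orientation; "ft_force": force on the tool from outside, world axes, zero at the start; "moment": the same for the moment, N m; "finger_gap": finger opening in m; "grip_force": force on a finger pad.
Only numpy, scipy, OpenCV 4.12 (cv2) and the standard library are available. Lean on these libraries where they do the work, as an engineer would, in place of code of your own. Each camera call takes 0.05 s, during which the arm holds its last target. There are 200 camera calls.

TASK

By trial, find the one of the three hanging gauges whose blade slides fully home to the floor of the tilted clamp's slot and is held there by the sprung pad: too thick a blade will not go down (do not force it), too thin a one sits loose without pushing the pad in. Leave the fitting gauge fully home in the slot, with the other two hanging properly in the rack. Only then swing the clamp's lock lever all the way over, away from the robot; do not disturb the beaker and the bottle standing nearby.

Things in the scene. Friction and masses are not known exactly. Their poses are not given: they have to be found in the camera images.
- cradle: Tilted slot of the clamp, an aluminium channel on a grey base. Origin: on the slot floor at the foot of the fixed jaw's face, mid-width. z: out of the slot, leaning 30 degrees from vertical to the robot. y: level, the gap direction; jaw face is y = 0, the sprung pad faces it from +y. x: the width, up and away from the robot; cheeks at -24 and +24 mm, 39.5 mm high.
- slot_top (a point): Middle of the fixed jaw's top, 50 mm above the slot floor along the cradle's z, 6 mm behind the jaw face; edge rounded, radius 6 mm. A gauge fully home stands on the floor, its head centre at cradle x = 0, z = 80 mm, pressed by the pad on the jaw face, so y = half the blade thickness. Each blade has 2 mm of play to each cheek.
- pad (a joint): How far the sprung steel pad is pushed back (towards the cradle's +y), m, noisy: 0 at rest, hard stop 0.007; spring 0.3 N/mm, preload 0.5 N. Pad 45 mm high, its top 19 mm slope back 9 mm as lead-in. The free gap jaw to pad is set anew, 6 to 20 mm, seen or found by trial only. A blade 0.5 to 7 mm thicker than the gap fits; at least one does, either will do if two do.
- thin_head (a point): Gauge in the rack: steel blade 12 mm thick (y), 44 wide (x), 62 long, under an aluminium head 80 (x) x 24 (y) x 36 (z) mm, whose overhanging ends rest on the rails; 0.14 kg. This point: centre of the head; grip here across the 24 mm. Its z points from blade to head: head underside 18 mm, blade's end 80 mm below this point. Same after a half turn about z.
- middle_head (a point): Gauge in the rack: steel blade 17 mm thick (y), 44 wide (x), 62 long, under an aluminium head 80 (x) x 24 (y) x 36 (z) mm, whose overhanging ends rest on the rails; 0.14 kg. This point: centre of the head; grip here across the 24 mm. Its z points from blade to head: head underside 18 mm, blade's end 80 mm below this point. Same after a half turn about z.
- thick_head (a point): Gauge in the rack: steel blade 22 mm thick (y), 44 wide (x), 62 long, under an aluminium head 80 (x) x 24 (y) x 36 (z) mm, whose overhanging ends rest on the rails; 0.14 kg. This point: centre of the head; grip here across the 24 mm. Its z points from blade to head: head underside 18 mm, blade's end 80 mm below this point. Same after a half turn about z.
- rack: Rack on a grey foot 100 x 230 mm; origin at its underside's centre, on the worktop. Two rails along y, tops at z = 80 mm, 58 mm clear between. Bays at y = -75, 0, 75 mm, gauges in any order: heads rest on the rails between round pins 27.6 mm apart, 8 mm high. A hanging head's centre is at x = 0, z = 98 mm, its axes parallel to the rack's.
- lock (a joint): Black lock lever on the clamp's base, beside the slot on its -y side (right as seen from the robot): 0 leaning 0.5 rad to the robot, 0.5 upright, 1.0 rad fully over, away from the robot (towards the cradle's horizontal +x). Starts at 0 to 0.2, turns about the cradle's y axis, stays where left.
- lock_tip (a point): Tip of the lock lever, centre of its 26 mm ball, 75 mm from the pivot.
- beaker_mid (a point): Centre of an empty glass beaker, 54 mm across, 70 mm tall, a bystander behind the work.
- bottle_mid (a point): Centre of a small capped reagent bottle, 48 mm across, 92 mm tall, a bystander in front of the work.
Things that resemble listed ones, but are neither listed nor needed, are in the scene too. What is shaped like the part that bears thin_head but orange is not meant.

How it is judged:
By the outcome, as a careful person would: the job done as asked, in the order asked, and still so for the second after the job is handed in, with the robot touching nothing.
It also fails if it takes over 72 s, if anything falls off the work surface, if the arm or the gripper's body presses on something with over 40 N, if the wrist force passes 120 N, or if a joint passes its speed limit or range.

## Working session

There is one attempt and no reset: what is moved stays moved. The work goes in short steps, Python scripts to look and compute and a tool call to move; the robot and the scene stay as the last step left them, time stands still between calls to the robot, and variables do not carry over. Pictures are saved under pics/ and viewed, at most 10 in all, crops included, and the job is handed in when it is done.

Besides the shell and the picture viewer there is one more tool, called after "Call:" as a command line: name --pt "numbers of a row" for each row, then --argument value for the rest. send_rows: Moves the arm, as the interface text tells. Its arguments: {"type":"object","properties":{"plan":{"type":"array","items":{"type":"array","items":{"type":"number"}}},"grip":{"type":"number"},"newtons":{"type":"number"}},"required":["plan"]}

```bash
ls; mkdir -p pics
python3 - <<'E'
from bench import *
import cv2,numpy as np
for n in("scene","top"):
    p,d=grab_frame(n); cv2.imwrite(f"pics/{n}0.png",p); np.save(f"pics/{n}0.npy",d)
    c=get_calibration(n); print(n,c)
a=cv2.imread("pics/scene0.png");b=cv2.imread("pics/top0.png")
print(state())
E
```

```text
pics
scene {'camera_matrix': array([[468.68246667,   0.        , 252.38902558],
       [  0.        , 468.68246667, 185.67573635],
       [  0.        ,   0.        ,   1.        ]]), 'rvec': array([ 0.56647922, -2.54737544,  1.32695068]), 'tvec': array([0.46393572, 0.23964091, 0.93321465])}
top {'camera_matrix': array([[462.3000123 ,   0.        , 253.58817736],
       [  0.        , 462.3000123 , 194.65790449],
       [  0.        ,   0.        ,   1.        ]]), 'rvec': array([ 2.12993225, -2.18585868,  0.1237702 ]), 'tvec': array([-0.06830474,  0.5619741 ,  1.11680118])}
{'time_s': 0.1, 'qpos': array([-1.39518391e+00,  2.17692576e-01,  1.61481292e+00, -7.32533702e-06,
        1.31128971e+00, -1.12222973e-01]), 'qvel': array([-0.00109894, -0.00108722, -0.00521343,  0.00133111,  0.00044405,
        0.00079163]), 'effort': array([-7.00235923e-04, -3.98081374e+01, -3.04970992e+01, -2.13471426e-04,
        4.26977072e-03,  3.60647235e-06]), 'eef_pos': array([ 0.17729716, -0.59854468,  0.23006975]), 'tcp_rot': array([-1.10060931e-03,  9.89660976e-01,  1.43422245e-01, -3.84359632e-05]), 'ft_force': array([-0.33295615, -0.35679836, -0.55772101]), 'moment': array([-0.03529464, -0.00575957,  0.00322013]), 'grip_force': 0.0, 'finger_gap': 0.08573933008981684}
```

View pics/scene0.png

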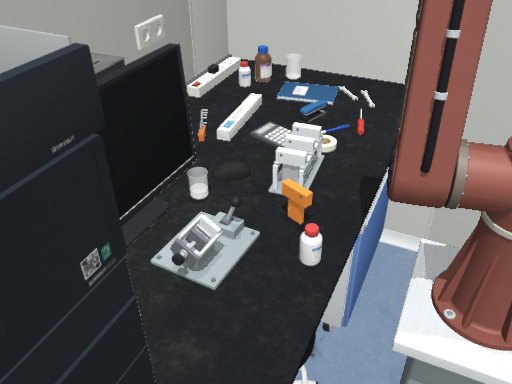

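View pics/top0.png

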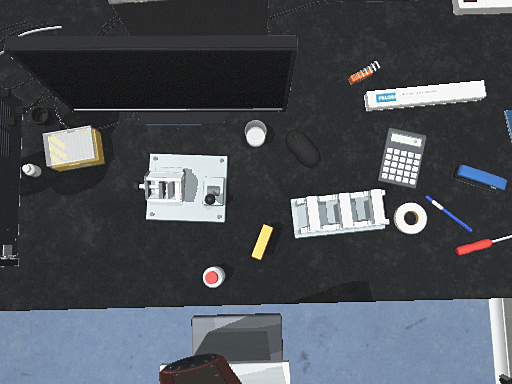

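Top view: clamp plate at (187,187) with its lever ball at (210,199), rack at (338,213), orange decoy (262,242), bottle (213,277), beaker (255,133). Scene view: rack gauges at (290–308,130–165), clamp (205,240). The gauge candidates are the three white heads in the rack; the orange gauge at scene (297,200) is the decoy.

```bash
cat > h.py <<'E'
import cv2,numpy as np
from scipy.spatial.transform import Rotation as R
def cloud(d,c):
    K=c["camera_matrix"];Rm=cv2.Rodrigues(np.array(c["rvec"]))[0];t=np.array(c["tvec"])
    v,u=np.mgrid[:d.shape[0],:d.shape[1]]
    P=np.stack([(u-K[0,2])/K[0,0]*d,(v-K[1,2])/K[1,1]*d,d],-1)
    W=(P-t)@Rm
    W[d==0]=np.nan
    return W
E
python3 - <<'E'
from bench import *
from h import *
a=cv2.imread("pics/scene0.png");b=cv2.imread("pics/top0.png")
W=cloud(np.load("pics/top0.npy"),get_calibration("top"))
S=cloud(np.load("pics/scene0.npy"),get_calibration("scene"))
hsv=cv2.cvtColor(b,cv2.COLOR_BGR2HSV)
z=W[...,2]
def rect(n,box,m):
    x0,y0,x1,y1=box;mm=np.zeros(z.shape,np.uint8);mm[y0:y1,x0:x1]=m[y0:y1,x0:x1]
    mm=cv2.morphologyEx(mm,cv2.MORPH_OPEN,np.ones((2,2)))
    p=W[mm>0][:,:2].astype(np.float32)*1000
    print(n,len(p),cv2.minAreaRect(p),"z",np.median(z[mm>0]))
br=b.max(2)>90
rect("plate",(140,145,235,230),br&(z<0.03))
rect("rack",(280,180,395,245),br&(z<0.03))
rect("rackheads",(280,180,395,245),br&(z>0.095))
rect("rails",(280,180,395,245),br&(z>0.07)&(z<0.09))
rect("ball",(200,190,222,212),(b.max(2)<60)&(z>0.06))
rect("bottle",(195,260,230,295),(z>0.07))
rect("beaker",(240,115,272,150),(z>0.05))
rect("decoy",(245,220,280,262),(z>0.03))
for n,u,v in(("knob",145,186),("decoy",262,232)):print(n,W[v,u])
# measure: scene ball
for u,v in((237,202),(178,258)):print("scene",S[v-1:v+2,u-1:u+2].reshape(-1,3).mean(0))
c=np.hstack([cv2.resize(a[190:285,150:265],(400,330),interpolation=3),cv2.resize(a[115:210,255:370],(400,330),interpolation=3)])
c2=np.hstack([cv2.resize(b[150:222,140:232],(345,270),interpolation=3),cv2.resize(b[180:245,285:395],(455,270),interpolation=3)])
cv2.imwrite("pics/comp.png",np.vstack([c,c2]))
E
```

```text
plate 3381 ((583.8286743164062, 84.67626953125), (197.1884765625, 170.58477783203125), 86.1609115600586) z nan
rack 1634 ((551.82861328125, -300.8748474121094), (81.94835662841797, 288.9931335449219), 27.837080001831055) z nan
rackheads 1226 ((512.1181640625, -310.5404052734375), (78.88338470458984, 208.13385009765625), 5.553945541381836) z nan
rails 532 ((506.38031005859375, -309.75732421875), (84.52798461914062, 233.6601104736328), 8.129595756530762) z nan
ball 65 ((541.873779296875, 17.5054874420166), (17.835281372070312, 24.16769027709961), 35.6170539855957) z 0.10963527056137162
bottle 167 ((357.2573547363281, 16.964279174804688), (27.628406524658203, 30.48741912841797), 57.12798309326172) z nan
beaker 105 ((723.80859375, -90.02580261230469), (37.048423767089844, 68.21806335449219), 57.91693878173828) z nan
decoy 355 ((442.01708984375, -102.83061218261719), (25.40195655822754, 86.6622314453125), 66.9549331665039) z nan
knob [0.58239645 0.17685801 0.07812857]
decoy [ 0.46426992 -0.10028828  0.101328  ]
scene [0.53722627 0.02729155 0.11010693]
scene [0.58137243 0.20539429 0.07655373]
```

View pics/comp.png

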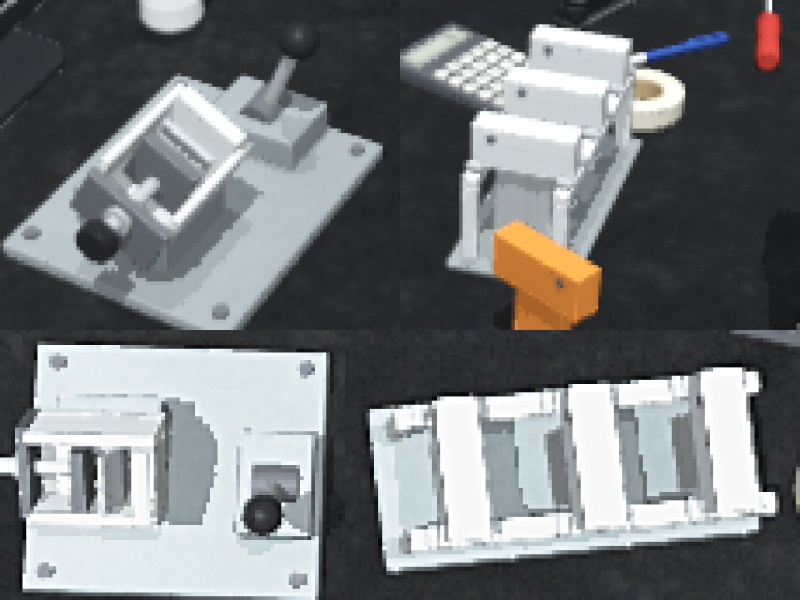

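Close crop: the clamp's fixed jaw is on the right, with the pad, spring and knob on the left. The lock ball is on the right at comp (262,515). The rack's three white heads are at comp (460,460), (595,455) and (730,445), and the orange gauge beside it is the decoy. Now the precise yaws and the wrist camera mount.

```bash
cat >> h.py <<'E'
def cast(uv,c,z):
    K=c["camera_matrix"];Rm=cv2.Rodrigues(np.array(c["rvec"]))[0];t=np.array(c["tvec"])
    uv=np.atleast_2d(uv).astype(float)
    r=np.c_[(uv[:,0]-K[0,2])/K[0,0],(uv[:,1]-K[1,2])/K[1,1],np.ones(len(uv))]@Rm
    o=-Rm.T@t
    return o+r*((z-o[2])/r[:,2])[:,None]
def tcp(s):
    q=np.array(s["tcp_rot"]);return np.array(s["eef_pos"]),R.from_quat(q[[1,2,3,0]]).as_matrix()
E
python3 - <<'E'
from bench import *
from h import *
b=cv2.imread("pics/top0.png");c=get_calibration("top");W=cloud(np.load("pics/top0.npy"),c);z=W[...,2]
def med(x0,y0,x1,y1,lo,hi):
    q=z[y0:y1,x0:x1];q=q[(q>lo)&(q<hi)];return np.median(q) if len(q) else None
print("table",np.nanmedian(z[250:260,100:180]),"plate",np.nanmedian(z[160:172,195:222]),np.nanmedian(z[205:218,155:220]))
print("heads z",[np.nanmedian(z[205:215,u-3:u+3]) for u in(312,345,376)])
br=(b.max(2)>100).astype(np.uint8)
def comp(box,zz,m):
    x0,y0,x1,y1=box;mm=np.zeros_like(br);mm[y0:y1,x0:x1]=m[y0:y1,x0:x1]
    cs,_=cv2.findContours(mm,cv2.RETR_EXTERNAL,cv2.CHAIN_APPROX_NONE)
    k=max(cs,key=cv2.contourArea)[:,0]
    P=cast(k,c,zz)[:,:2].astype(np.float32)*1000
    return cv2.minAreaRect(P),cv2.boxPoints(cv2.minAreaRect(P)).round(1).tolist()
print(comp((146,150,232,224),0.012,br))
mm=(br>0)&(z>0.105)
for i,u in enumerate((312,345,376)):
    print(u,comp((u-14,183,u+14,242),0.116,mm.astype(np.uint8)))
mm=W[(z>0.105)&(W[...,1]<-.2)&(W[...,1]>-.43)&(W[...,0]<.58)&(W[...,0]>.44)];print(len(mm),mm.mean(0))
print("tcp",tcp(state()))
w=get_calibration("wrist");Rm=cv2.Rodrigues(np.array(w["rvec"]))[0]
o=-Rm.T@np.array(w["tvec"]);p,T=tcp(state())
print("cam in tool",T.T@(o-p),"axes(rows cam x,y,z in tool)\n",(Rm@T).round(3),w["camera_matrix"])
E
```

```text
table -0.0006714797737437613 plate 0.010723680283511255 0.011162004287551128
heads z [np.float64(0.11529424534369645), np.float64(0.11503939242998712), np.float64(0.11447606923954497)]
(((586.4380493164062, 89.7538833618164), (204.4794921875, 170.0100555419922), 86.35539245605469), [[495.1000061035156, -6.900000095367432], [664.7999877929688, -17.700000762939453], [677.7999877929688, 186.39999389648438], [508.1000061035156, 197.1999969482422]])
312 (((504.67083740234375, -217.78118896484375), (79.83131408691406, 24.991426467895508), 4.578137397766113), [[463.8999938964844, -208.5], [465.8999938964844, -233.39999389648438], [545.5, -227.10000610351562], [543.5, -202.10000610351562]])
345 (((510.1370544433594, -292.2754211425781), (79.69723510742188, 25.610191345214844), 4.6908278465271), [[469.3999938964844, -282.79998779296875], [471.5, -308.29998779296875], [550.9000244140625, -301.79998779296875], [548.7999877929688, -276.29998779296875]])
376 (((516.743408203125, -365.8997497558594), (79.7917709350586, 25.95786476135254), 3.9127345085144043), [[476.1000061035156, -355.70001220703125], [477.79998779296875, -381.6000061035156], [557.4000244140625, -376.1000061035156], [555.7000122070312, -350.20001220703125]])
1150 [ 0.5106317  -0.29341903  0.1142732 ]
tcp (array([ 0.17729716, -0.59854468,  0.23006975]), array([[ 9.58860116e-01,  2.83878713e-01, -3.91780863e-04],
       [ 2.83878882e-01, -9.58857697e-01,  2.16743503e-03],
       [ 2.39626572e-04, -2.18948532e-03, -9.99997574e-01]]))
cam in tool [ 0.07819977  0.00049795 -0.1427791 ] axes(rows cam x,y,z in tool)
 [[ 0.001  1.    -0.   ]
 [-0.952  0.001 -0.306]
 [-0.306  0.     0.952]] [[297.31863964   0.         256.16436314]
 [  0.         297.31863964 192.7918165 ]
 [  0.           0.           1.        ]]
```

Run:
```python
from bench import *
from h import *
yaw=np.deg2rad(4.65);c0=np.array([.5105,-.2920])
for n in("scene","top"):
    W=cloud(np.load(f"pics/{n}0.npy"),get_calibration(n)).reshape(-1,3)
    d=W[:,:2]-c0;x=d@[np.cos(yaw),np.sin(yaw)];y=d@[-np.sin(yaw),np.cos(yaw)];z=W[:,2]
    for i,yb in enumerate((.075,0,-.075)):
        h=(abs(x)<.035)&(abs(y-yb)<.03)
        for lo,hi in((.085,.112),(.02,.072)):
            m=h&(z>lo)&(z<hi)&(abs(x)<.022)
            print(n,i,lo,m.sum(),np.percentile((y[m]-yb)*1000,[10,25,50,75,90]).round(1) if m.sum()>3 else "")
# clamp
yc=np.deg2rad(-3.6);c1=np.array([.5864,.0898])
W=cloud(np.load("pics/top0.npy"),get_calibration("top"))
d=W[...,:2]-c1;x=d@[np.cos(yc),np.sin(yc)];y=d@[-np.sin(yc),np.cos(yc)]
for v in range(168,206,3):
    print(v,[(int(1000*y[v,u]),int(1000*x[v,u]),int(1000*W[v,u,2])) if W[v,u,2]==W[v,u,2] else None for u in range(146,190,4)])
```

```text
scene 0 0.085 147 [ 7.2  8.1  9.4 10.8 11.8]
scene 0 0.02 220 [0.1 1.8 3.3 4.8 5.9]
scene 1 0.085 134 [ 6.2  7.6  8.9 10.2 11.6]
scene 1 0.02 1 
scene 2 0.085 114 [ 6.3  7.7  9.5 11.3 12.2]
scene 2 0.02 0 
top 0 0.085 43 [-8.8  5.3 10.2 10.6 10.7]
top 0 0.02 4 [4.5 4.6 4.7 4.8 5. ]
top 1 0.085 55 [-7.5  2.2 10.1 10.5 10.7]
top 1 0.02 65 [8.9 9.  9.3 9.6 9.8]
top 2 0.085 69 [-2.5  9.7 10.8 11.1 11.4]
top 2 0.02 85 [6.8 7.1 7.5 7.8 8.1]
168 [(107, 48, -3), (93, 45, 11), (82, 46, 12), (62, 39, 56), (52, 39, 58), (43, 39, 56), (32, 39, 60), (23, 40, 56), (13, 40, 56), (4, 41, 52), (1, 49, 9)]
171 [(106, 39, -1), (81, 30, 58), (71, 30, 61), (61, 31, 59), (52, 31, 57), (41, 31, 60), (32, 32, 59), (23, 33, 56), (13, 33, 56), (4, 34, 51), (0, 41, 12)]
174 [(85, 19, 78), (76, 19, 79), (66, 20, 80), (57, 21, 76), (48, 21, 75), (38, 21, 78), (28, 22, 76), (19, 22, 74), (9, 22, 75), (0, 23, 76), (0, 34, 9)]
177 [(80, 9, 100), (71, 10, 96), (62, 10, 96), (52, 10, 97), (43, 10, 96), (33, 11, 97), (24, 11, 95), (14, 12, 95), (6, 13, 92), (0, 15, 77), (0, 26, 8)]
180 [(82, 3, 88), (81, 8, 54), (71, 
[... 729 characters left out ...]
-1, -19, 69), (-2, -12, 13)]
195 [(85, -30, 69), (79, -27, 52), (68, -27, 56), (60, -26, 50), (43, -29, 80), (34, -29, 82), (26, -28, 73), (21, -25, 47), (4, -29, 90), (-1, -26, 65), (-1, -19, 7)]
198 [(86, -36, 62), (74, -37, 69), (65, -36, 67), (56, -36, 66), (43, -37, 81), (35, -36, 73), (27, -34, 66), (18, -34, 61), (4, -36, 88), (-1, -33, 64), (-3, -27, 13)]
201 [(101, -37, -2), (73, -44, 71), (64, -44, 70), (54, -43, 72), (45, -43, 71), (35, -43, 71), (26, -42, 70), (15, -42, 73), (4, -42, 80), (7, -35, 9), (-2, -35, 8)]
204 [(100, -45, -1), (87, -46, 10), (77, -46, 13), (67, -45, 11), (58, -44, 6), (46, -44, 11), (36, -44, 11), (27, -43, 8), (16, -43, 11), (6, -43, 12), (-4, -43, 13)]
```

```bash
cat >> h.py <<'E'
def pose(p,yaw,tilt):
    # tool x = ahead (yawed), tool z down, leaning ahead by tilt deg
    y,t=np.deg2rad(yaw),np.deg2rad(tilt)
    xh=np.array([np.cos(y),np.sin(y),0]);yc=np.array([-np.sin(y),np.cos(y),0]);u=np.array([0,0,1.])
    z=np.sin(t)*xh-np.cos(t)*u; x=np.cos(t)*xh+np.sin(t)*u
    return np.array(p,float),np.c_[x,-yc,z]
def moves(start,*targets,step=.19,ang=30):
    p,T=start
    for q,U in targets:
        rv=R.from_matrix(T.T@U).as_rotvec();n=int(max(1,np.ceil(np.linalg.norm(q-p)/step),np.ceil(np.degrees(np.linalg.norm(rv))/ang)))
        for k in range(1,n+1):
            d=T.T@(q-p)/(n-k+1);rv=R.from_matrix(T.T@U).as_rotvec()/(n-k+1)
            print("call: xyz mm",(d*1000).round(1),"rot",rv.round(3))
            p=p+T@d;T=T@R.from_rotvec(rv).as_matrix()
        print("  -- at",p.round(4))
    return p,T
E
python3 - <<'E'
from bench import *
from h import *
moves(tcp(state()),pose((.35,-.25,.26),5,0),pose((.532,.104,.165),-3.6,30))
E
```

```text
call: xyz mm [ 88.2 -95.1  -9.7] rot [-0.001 -0.     0.067]
call: xyz mm [  81.6 -100.8   -9.8] rot [-0.001 -0.     0.067]
call: xyz mm [  74.7 -106.    -9.9] rot [-0.001 -0.     0.067]
  -- at [ 0.35 -0.25  0.26]
call: xyz mm [  70.7 -112.3   31.7] rot [-0.013  0.174  0.049]
call: xyz mm [  58.7 -115.9   41.5] rot [-0.013  0.174  0.049]
call: xyz mm [  45.1 -119.1   49. ] rot [-0.013  0.174  0.049]
  -- at [0.532 0.104 0.165]
```

Call:
send_rows --pt "0.018 -0.019 -0.002 0 0 0.013" --pt "0.036 -0.038 -0.004 0 0 0.027" --pt "0.053 -0.057 -0.006 0 0 0.04" --pt "0.07 -0.076 -0.008 0 0 0.053" --pt "0.088 -0.095 -0.01 0 0 0.067"

```text
time_s: 0.52
eef_pos: [0.2349, -0.4817, 0.2406]
tcp_rot: [-0.001, 0.994, 0.11, -0.0]
ft_force: [0.7, -0.4, 0.8]
finger_gap: 0.0853
grip_force: 0.0
```

Call:
send_rows --pt "0.016 -0.02 -0.002 0 0 0.013" --pt "0.033 -0.04 -0.004 0 0 0.027" --pt "0.049 -0.06 -0.006 0 0 0.04" --pt "0.065 -0.081 -0.008 0 0 0.053" --pt "0.082 -0.101 -0.01 0 0 0.067"

```text
time_s: 0.93
eef_pos: [0.2928, -0.3651, 0.2508]
tcp_rot: [-0.001, 0.997, 0.076, -0.0]
ft_force: [0.4, 0.3, -0.2]
finger_gap: 0.0853
grip_force: 0.0
```

Call:
send_rows --pt "0.015 -0.021 -0.002 0 0 0.013" --pt "0.03 -0.042 -0.004 0 0 0.027" --pt "0.045 -0.063 -0.006 0 0 0.04" --pt "0.06 -0.085 -0.008 0 0 0.053" --pt "0.075 -0.106 -0.01 0 0 0.067"

```text
time_s: 1.35
eef_pos: [0.3507, -0.2489, 0.2609]
tcp_rot: [-0.0, 0.999, 0.043, -0.0]
ft_force: [0.1, -0.1, -0.6]
finger_gap: 0.0858
grip_force: 0.0
```

Call:
send_rows --pt "0.014 -0.022 0.006 -0.003 0.035 0.01" --pt "0.028 -0.045 0.013 -0.005 0.07 0.02" --pt "0.042 -0.067 0.019 -0.008 0.104 0.03" --pt "0.056 -0.09 0.025 -0.01 0.139 0.04" --pt "0.071 -0.112 0.032 -0.013 0.174 0.049"

```text
time_s: 1.77
eef_pos: [0.4117, -0.1314, 0.2288]
tcp_rot: [0.003, 0.996, 0.018, 0.088]
ft_force: [0.9, 0.4, -0.1]
finger_gap: 0.0854
grip_force: 0.0
```

Call:
send_rows --pt "0.012 -0.023 0.008 -0.003 0.035 0.01" --pt "0.024 -0.046 0.017 -0.005 0.07 0.02" --pt "0.035 -0.07 0.025 -0.008 0.104 0.03" --pt "0.047 -0.093 0.033 -0.01 0.139 0.04" --pt "0.059 -0.116 0.041 -0.013 0.174 0.049"

```text
time_s: 2.18
eef_pos: [0.4725, -0.0134, 0.1976]
tcp_rot: [0.005, 0.985, -0.006, 0.174]
ft_force: [0.4, -0.6, -0.2]
finger_gap: 0.0855
grip_force: 0.0
```

Call:
send_rows --pt "0.009 -0.024 0.01 -0.003 0.035 0.01" --pt "0.018 -0.048 0.02 -0.005 0.07 0.02" --pt "0.027 -0.071 0.029 -0.008 0.104 0.03" --pt "0.036 -0.095 0.039 -0.01 0.139 0.04" --pt "0.045 -0.119 0.049 -0.013 0.174 0.049"

```text
time_s: 2.6
eef_pos: [0.5332, 0.1046, 0.166]
tcp_rot: [0.008, 0.965, -0.031, 0.259]
ft_force: [-0.1, -1.4, -0.2]
finger_gap: 0.0853
grip_force: 0.0
```

Call:
send_rows --pt "0 0 0 0 0 0" --pt "0 0 0 0 0 0" --pt "0 0 0 0 0 0" --pt "0 0 0 0 0 0" --pt "0 0 0 0 0 0"

```text
time_s: 3.02
eef_pos: [0.5335, 0.1022, 0.1671]
tcp_rot: [0.008, 0.965, -0.032, 0.259]
ft_force: [0.1, 0.9, -1.2]
finger_gap: 0.0857
grip_force: 0.0
```

Run:
```python
from bench import *
from h import *
s=state();p,T=tcp(s);print(s["time_s"],p,T.round(3),s["ft_force"])
w=get_calibration("wrist");im,d=grab_frame("wrist")
np.savez("pics/w1.npz",d=d,p=p,T=T,**{k:np.array(v) for k,v in w.items()});cv2.imwrite("pics/w1raw.png",im)
cv2.imwrite("pics/w1.png",cv2.resize(im,(768,576),interpolation=3))
```

```text
3.0167 [0.53345294 0.10220164 0.16707102] [[ 0.864 -0.065  0.499]
 [-0.057 -0.998 -0.032]
 [ 0.5   -0.    -0.866]] [ 0.09427488  0.87125498 -1.21601325]
```

View pics/w1.png

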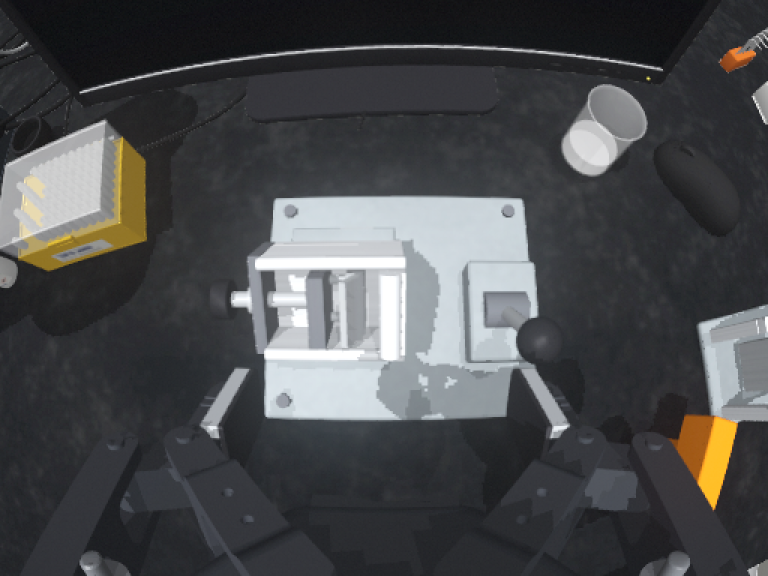

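Wrist view: jaw top at (390,315), lead-in slope at (335–355,310), dark pad at (318,310), slot floor at about (372,310), lock ball at (540,340). Profiling the slot in the cradle axes.

```bash
cat >> h.py <<'E'
def wcloud(f):
    a=np.load(f);K=a["camera_matrix"];d=a["d"];v,u=np.mgrid[:d.shape[0],:d.shape[1]]
    X,Y=(u-K[0,2]),(v-K[1,2]);r=np.hypot(X,Y)+1e-9;k=np.tan(r/K[0,0])/r
    P=np.stack([X*k*d,Y*k*d,d],-1);P[d==0]=np.nan
    return (P-a["tvec"])@cv2.Rodrigues(a["rvec"])[0]
def cframe(O,yaw=-3.6):
    T=pose((0,0,0),yaw,30)[1];return np.c_[T[:,0],-T[:,1],-T[:,2]]  # columns x_c,y_c,z_c
E
python3 - <<'E'
from h import *
W=wcloud("pics/w1.npz");O=np.array([.592,.1005,.052]);C=cframe(O);Q=(W-O)@C*1000
im=cv2.imread("pics/w1raw.png");g=im.mean(2).astype(int)
for v in(196,206,216):
    print(v);print([(u,g[v,u])+tuple(Q[v,u].round().astype(int)) for u in range(200,272) if Q[v,u,0]==Q[v,u,0]])
u=260;print("jawtop col");print([(v,)+tuple(Q[v,u].round().astype(int)) for v in range(158,244,3) if Q[v,u,0]==Q[v,u,0]])
u=244;print("floor col");print([(v,)+tuple(Q[v,u].round().astype(int)) for v in range(158,244,2) if Q[v,u,0]==Q[v,u,0]])
# plate edges yaw
z=W[...,2];m=((z>.004)&(z<.018)&(g>90)).astype(np.uint8)
for v0,v1 in((128,140),(265,285)):
    pts=[]
    for u in range(190,340,5):
        col=np.where(g[v0:v1,u]>100)[0]
        if len(col): v=v0+(col[0] if v0<200 else col[-1]);pts.append(W[v,u,:2])
    pts=np.array([p for p in pts if p[0]==p[0]]);f=np.polyfit(pts[:,1],pts[:,0],1);print("edge yaw",-np.degrees(np.arctan(f[0])),len(pts),np.abs(np.polyval(f,pts[:,1])-pts[:,0]).max())
B=W[(z>.075)&(W[...,1]<.045)&(W[...,1]>-.02)&(W[...,0]>.5)&(W[...,0]<.6)];print("ball",len(B),np.nanmedian(B,0),B.min(0),B.max(0))
E
```

```text
196
[(200, np.int64(225), np.int64(2), np.int64(48), np.int64(20)), (201, np.int64(225), np.int64(2), np.int64(47), np.int64(20)), (202, np.int64(226), np.int64(2), np.int64(46), np.int64(21)), (203, np.int64(191), np.int64(1), np.int64(46), np.int64(19)), (204, np.int64(163), np.int64(10), np.int64(40), np.int64(44)), (205, np.int64(159), np.int64(10), np.int64(39), np.int64(44)), (206, np.int64(160), np.int64(9), np.int64(38), np.int64(44)), (207, np.int64(162), np.int64(9), np.int64(38), np.int64(43)), (208, np.int64(162), np.int64(10), np.int64(37), np.int64(44)), (209, np.int64(162), np.int64(10), np.int64(36), np.int64(44)), (210, np.int64(161), np.int64(10), np.int64(35), np.int64(45)), (211, np.int64(163), np.int64(10), np.int64(34), np.int64(45)), (212, np.int64(162), np.int64(10), np.int64(33), np.int64(45)), (213, np.int64(161), np.int64(10), np.int64(32), np.int64(45)), (214, np.int64(162), np.int64(9), np.int64(32), np.int64(44)), (215, np.int64(130), np.int64(10), np.int64(31), np.int64(45)), (216, np.int64(96), np.int64(8), np.int64(30), np.int64(41)), (217, np.int64(9
[... 15578 characters left out ...]
t64(-26), np.int64(9), np.int64(21)), (226, np.int64(-26), np.int64(9), np.int64(24)), (228, np.int64(-26), np.int64(8), np.int64(28)), (230, np.int64(-26), np.int64(8), np.int64(32)), (232, np.int64(-26), np.int64(8), np.int64(37)), (234, np.int64(-27), np.int64(8), np.int64(40)), (236, np.int64(-28), np.int64(8), np.int64(41)), (238, np.int64(-30), np.int64(8), np.int64(41)), (240, np.int64(-32), np.int64(8), np.int64(41)), (242, np.int64(-60), np.int64(10), np.int64(-10))]
edge yaw -3.3010426697690654 30 0.00495203193890259
edge yaw -3.051234334897311 29 0.0012472496481987227
ball 2167 [0.50699702 0.03395743 0.2265748 ] [0.50000094 0.00791031 0.07508744] [0.56206924 0.04498467 0.24431022]
```

Depth profile: the floor lies flat, with cheeks at −26 and +22, jaw top at z≈51 and its face at y≈0.5. The pad's lower edge is at y≈9.5, so the gap is about 9 mm and the 12 mm thin gauge should fit. The blade insets in the rack (6, 1 and 3.5 mm) give the order: y=+75 thin, 0 thick, −75 middle. I'll try the thin gauge first.

Run:
```python
from bench import *
from h import *
moves(tcp(state()),pose((.50,-.05,.22),0,0),pose((.505,-.218,.20),4.65,0),step=.18,ang=26)
```

```text
call: xyz mm [  3.1  77.  -28.8] rot [ 0.008 -0.262 -0.032]
call: xyz mm [ -7.   76.7 -28.9] rot [ 0.008 -0.262 -0.032]
  -- at [ 0.5  -0.05  0.22]
call: xyz mm [  5. 168.  20.] rot [ 0.    -0.    -0.081]
  -- at [ 0.505 -0.218  0.2  ]
```

Call:
send_rows --pt "0.001 0.015 -0.006 0.002 -0.052 -0.006" --pt "0.001 0.031 -0.012 0.003 -0.105 -0.013" --pt "0.002 0.046 -0.017 0.005 -0.157 -0.019" --pt "0.002 0.062 -0.023 0.006 -0.21 -0.026" --pt "0.003 0.077 -0.029 0.008 -0.262 -0.032"

```text
time_s: 3.48
eef_pos: [0.5163, 0.0256, 0.1941]
tcp_rot: [0.004, 0.991, -0.016, 0.129]
ft_force: [-0.3, 0.6, 0.2]
finger_gap: 0.0853
grip_force: 0.0
```

Call:
send_rows --pt "-0.001 0.015 -0.006 0.002 -0.052 -0.006" --pt "-0.003 0.031 -0.012 0.003 -0.105 -0.013" --pt "-0.004 0.046 -0.017 0.005 -0.157 -0.019" --pt "-0.006 0.062 -0.023 0.006 -0.21 -0.026" --pt "-0.007 0.077 -0.029 0.008 -0.262 -0.032"

```text
time_s: 3.9
eef_pos: [0.4996, -0.051, 0.2206]
tcp_rot: [0.0, 1.0, 0.0, -0.001]
ft_force: [0.2, 0.5, 0.4]
finger_gap: 0.0853
grip_force: 0.0
```

Call:
send_rows --pt "0.001 0.034 0.004 0 0 -0.016" --pt "0.002 0.068 0.008 0 0 -0.033" --pt "0.003 0.102 0.012 0 0 -0.049" --pt "0.004 0.135 0.016 0 0 -0.065" --pt "0.005 0.168 0.02 0 0 -0.081" --grip 0.4 --newtons 40

```text
time_s: 4.32
eef_pos: [0.5047, -0.2198, 0.2001]
tcp_rot: [0.001, 0.999, 0.041, -0.0]
ft_force: [0.4, -0.4, -0.5]
finger_gap: 0.051
grip_force: 0.0
```

Call:
send_rows --pt "0 0 0 0 0 0" --pt "0 0 0 0 0 0" --pt "0 0 0 0 0 0" --pt "0 0 0 0 0 0" --pt "0 0 0 0 0 0"

```text
time_s: 4.73
eef_pos: [0.5051, -0.2162, 0.2]
tcp_rot: [0.0, 0.999, 0.042, -0.0]
ft_force: [-0.1, 0.5, -1.3]
finger_gap: 0.051
grip_force: 0.0
```

```bash
cat > rk.py <<'E'
from bench import *
from h import *
import sys
n=sys.argv[1];s=state();p,T=tcp(s);w=get_calibration("wrist");im,d=grab_frame("wrist")
np.savez(f"pics/{n}.npz",d=d,**{k:np.array(v) for k,v in w.items()});cv2.imwrite(f"pics/{n}.png",im)
W=wcloud(f"pics/{n}.npz");z=W[...,2]
for e in((.505,-.218),(.510,-.292),(.517,-.366)):
    m=(z>.108)&(z<.122)&(np.hypot(W[...,0]-e[0],W[...,1]-e[1])<.055)&(abs(W[...,1]-e[1])<.025)
    if m.sum()>50: print("head",cv2.minAreaRect(W[m][:,:2].astype(np.float32)*1000),np.median(z[m]),m.sum())
print("tcp",s["time_s"],p,T.round(3).tolist(),s["finger_gap"])
E
python3 rk.py w2
```

```text
head ((506.5792236328125, -220.22323608398438), (78.9042739868164, 24.083505630493164), 4.616029739379883) 0.11602526753656109 2746
head ((511.7886657714844, -294.5616455078125), (79.93179321289062, 24.64394760131836), 4.863245487213135) 0.11602988140198009 2573
head ((518.375244140625, -368.911865234375), (80.2183609008789, 25.817031860351562), 4.48845100402832) 0.11592118283864765 2061
tcp 4.7333 [ 0.50510896 -0.21622209  0.19997595] [[0.996, 0.084, -0.001], [0.084, -0.996, -0.001], [-0.001, 0.0, -1.0]] 0.051013482557315123
```

Call:
send_rows --pt "0.0015 0.002 0.02 0 0 0" --pt "0.0015 0.002 0.045 0 0 0" --pt "0.0015 0.002 0.075 0 0 0" --pt "0.0015 0.002 0.1 0 0 0" --pt "0.0015 0.002 0.122 0 0 0"

```text
time_s: 5.2
eef_pos: [0.5062, -0.2178, 0.0762]
tcp_rot: [0.0, 0.999, 0.042, -0.001]
ft_force: [0.0, -0.4, -0.9]
finger_gap: 0.0513
grip_force: 0.0
```

Call:
send_rows --pt "0 0 0 0 0 0" --pt "0 0 0 0 0 0" --pt "0 0 0 0 0 0" --pt "0 0 0 0 0 0" --pt "0 0 0 0 0 0" --grip 1 --newtons 40

```text
time_s: 5.62
eef_pos: [0.5078, -0.2198, 0.0796]
tcp_rot: [0.001, 0.999, 0.041, 0.001]
ft_force: [-0.1, -0.5, -1.6]
finger_gap: 0.0236
grip_force: 43.7
```

Call:
send_rows --pt "0 0 0 0 0 0" --pt "0 0 0 0 0 0" --pt "0 0 0 0 0 0" --pt "0 0 0 0 0 0" --pt "0 0 0 0 0 0"

```text
time_s: 6.03
eef_pos: [0.5065, -0.2193, 0.0777]
tcp_rot: [0.0, 0.999, 0.041, -0.001]
ft_force: [0.0, 0.5, -2.6]
finger_gap: 0.0235
grip_force: 43.7
```

```bash
cat >> h.py <<'E'
LOG=[[88,-95,-10,0,0,.067],[82,-101,-10,0,0,.067],[75,-106,-10,0,0,.067],[71,-112,32,-.013,.174,.049],[59,-116,41,-.013,.174,.049],[45,-119,49,-.013,.174,.049],
[3,77,-29,.008,-.262,-.032],[-7,77,-29,.008,-.262,-.032],[5,168,20,0,0,-.081],[1.5,2,122,0,0,0]]
def fk(log):
    p=np.array([.177,-.599,.231]);a=-np.pi/2+1.395+.112-np.pi/2*0
    T=pose((0,0,0),np.degrees(np.pi/2-1.395+.112),0)[1]
    for r in log:
        p=p+T@np.array(r[:3])/1000;T=T@R.from_rotvec(r[3:]).as_matrix()
    return p,T
E
python3 - <<'E'
from h import *
M={1:(.2349,-.4817,.2406),2:(.2928,-.3651,.2508),3:(.3507,-.2489,.2609),4:(.4117,-.1314,.2288),5:(.4725,-.0134,.1976),6:(.5334,.1034,.1665),7:(.5163,.0256,.1941),8:(.4996,-.051,.2206),9:(.5049,-.218,.2),10:(.5067,-.219,.0778)}
for k in M: p,T=fk(LOG[:k]);print(k,p.round(4),((np.array(M[k])-p)*1000).round(1))
print(T.round(3))
p,T=fk(LOG)
O=np.array([.5897,.1012,.0521]);C=cframe(O,-3.4)
up=(p+[0,0,.137],T)
moves((p,T),up,pose((.50,-.03,.235),0,14),pose(O+C@[0,.0075,.128],-3.4,30),pose(O+C@[0,.0075,.060],-3.4,30),step=.19,ang=20)
E
```

```text
1 [ 0.2344 -0.4829  0.241 ] [ 0.5  1.2 -0.4]
2 [ 0.2923 -0.3664  0.251 ] [ 0.5  1.3 -0.2]
3 [ 0.3502 -0.2502  0.261 ] [ 0.5  1.3 -0.1]
4 [ 0.4112 -0.1325  0.229 ] [ 0.5  1.1 -0.2]
5 [ 0.4721 -0.0144  0.1978] [ 0.4  1.  -0.2]
6 [0.5328 0.1035 0.1662] [ 0.6 -0.1  0.3]
7 [0.516  0.0274 0.1927] [ 0.3 -1.8  1.4]
8 [ 0.4994 -0.049   0.2193] [ 0.2 -2.   1.3]
9 [ 0.5046 -0.217   0.1994] [ 0.3 -1.   0.6]
10 [ 0.5062 -0.2189  0.0774] [ 0.5 -0.1  0.4]
[[ 0.997  0.083 -0.001]
 [ 0.083 -0.997 -0.001]
 [-0.001  0.001 -1.   ]]
call: xyz mm [-2.00e-01  1.00e-01 -1.37e+02] rot [0. 0. 0.]
  -- at [ 0.5062 -0.2189  0.2144]
call: xyz mm [  4.7 -94.4 -10.4] rot [-0.005  0.123  0.041]
call: xyz mm [  2.1 -94.5 -10.4] rot [-0.005  0.123  0.041]
  -- at [ 0.5   -0.03   0.235]
call: xyz mm [   8.  -142.5   76.3] rot [-0.022  0.279  0.055]
  -- at [0.5263 0.1125 0.163 ]
call: xyz mm [ 0.  0. 68.] rot [0. 0. 0.]
  -- at [0.5602 0.1105 0.1041]
```

Call:
send_rows --pt "0 0 -0.015 0 0 0" --pt "0 0 -0.04 0 0 0" --pt "0 0 -0.075 0 0 0" --pt "0 0 -0.11 0 0 0" --pt "0 0 -0.137 0 0 0"

```text
time_s: 6.45
eef_pos: [0.5073, -0.2195, 0.2174]
tcp_rot: [0.001, 0.999, 0.041, 0.0]
ft_force: [1.4, -0.5, -1.3]
finger_gap: 0.0237
grip_force: 43.6
```

Call:
send_rows --pt "0.001 -0.014 -0.002 -0.001 0.02 0.006" --pt "0.002 -0.032 -0.004 -0.002 0.045 0.014" --pt "0.003 -0.052 -0.006 -0.003 0.07 0.023" --pt "0.004 -0.073 -0.008 -0.004 0.095 0.032" --pt "0.005 -0.094 -0.01 -0.005 0.123 0.041"

```text
time_s: 6.87
eef_pos: [0.5037, -0.1243, 0.2247]
tcp_rot: [0.0, 0.998, 0.02, 0.061]
ft_force: [0.2, 0.5, -1.6]
finger_gap: 0.0236
grip_force: 43.7
```

Call:
send_rows --pt "0.0 -0.019 -0.002 -0.001 0.025 0.008" --pt "0.001 -0.038 -0.004 -0.002 0.05 0.016" --pt "0.001 -0.057 -0.006 -0.003 0.075 0.025" --pt "0.002 -0.076 -0.008 -0.004 0.1 0.033" --pt "0.002 -0.095 -0.01 -0.005 0.123 0.041"

```text
time_s: 7.28
eef_pos: [0.5003, -0.0292, 0.2344]
tcp_rot: [0.0, 0.992, -0.0, 0.122]
ft_force: [0.8, -0.2, -1.8]
finger_gap: 0.0235
grip_force: 43.7
```

Call:
send_rows --pt "0.002 -0.03 0.015 -0.005 0.06 0.012" --pt "0.004 -0.062 0.032 -0.01 0.12 0.024" --pt "0.006 -0.095 0.05 -0.015 0.18 0.037" --pt "0.007 -0.123 0.066 -0.019 0.24 0.048" --pt "0.008 -0.1425 0.076 -0.022 0.279 0.055"

```text
time_s: 7.7
eef_pos: [0.5245, 0.1145, 0.16]
tcp_rot: [0.007, 0.966, -0.028, 0.258]
ft_force: [-0.5, -1.1, -2.7]
finger_gap: 0.0234
grip_force: 43.7
```

Call:
send_rows --pt "0 0 0 0 0 0" --pt "0 0 0 0 0 0" --pt "0 0 0 0 0 0" --pt "0 0 0 0 0 0" --pt "0 0 0 0 0 0"

```text
time_s: 8.12
eef_pos: [0.5282, 0.1114, 0.1642]
tcp_rot: [0.008, 0.965, -0.029, 0.26]
ft_force: [-0.4, 0.1, -1.7]
finger_gap: 0.0237
grip_force: 43.7
```

```bash
cat >> h.py <<'E'
LOG+=[[0,0,-137,0,0,0],[5,-94,-10,-.005,.123,.041],[2,-95,-10,-.005,.123,.041],[8,-142.5,76,-.022,.279,.055]]
E
python3 - <<'E'
from bench import *
from h import *
n="w3";s=state();p,T=tcp(s);w=get_calibration("wrist");im,d=grab_frame("wrist")
np.savez(f"pics/{n}.npz",d=d,**{k:np.array(v) for k,v in w.items()});cv2.imwrite(f"pics/{n}.png",im)
print(s["time_s"],s["ft_force"],p,T.round(3).tolist());P,U=fk(LOG);print(P,U.round(3).tolist())
cv2.imwrite("pics/w3v.png",cv2.resize(im[90:384,130:400],(735,800))[:600])
O=np.array([.5897,.1012,.0521]);C=cframe(O,-3.4)
Q=(wcloud("pics/w3.npz")-O)@C*1000
a=im.mean(2).astype(int)
# held gauge: points with z_c in blade range / head range
for lo,hi in((70,100),(110,124),(128,165)):
    m=(Q[...,2]>lo)&(Q[...,2]<hi)&(abs(Q[...,1]-7)<15)&(abs(Q[...,0])<45)
    if m.sum(): print(lo,m.sum(),np.percentile(Q[m][:,1],[1,5,50,95,99]).round(1),"x",np.percentile(Q[m][:,0],[2,50,98]).round(1))
print(np.nanmin(Q[(abs(Q[...,1]-7)<4)&(abs(Q[...,0])<30)&(Q[...,2]>60)][:,2]) )
E
```

```text
8.1167 [-0.35128576  0.1019239  -1.69093197] [0.52821451 0.1114343  0.16417027] [[0.863, -0.061, 0.501], [-0.052, -0.998, -0.03], [0.502, -0.0, -0.865]]
[0.52654014 0.11270316 0.1623544 ] [[0.864, -0.059, 0.499], [-0.051, -0.998, -0.03], [0.5, 0.0, -0.866]]
128 1536 [-7.7 -5.8  6.9 20.8 21.7] x [ 1.3 42.1 42.6]
164.65349329749682
```

View pics/w3v.png

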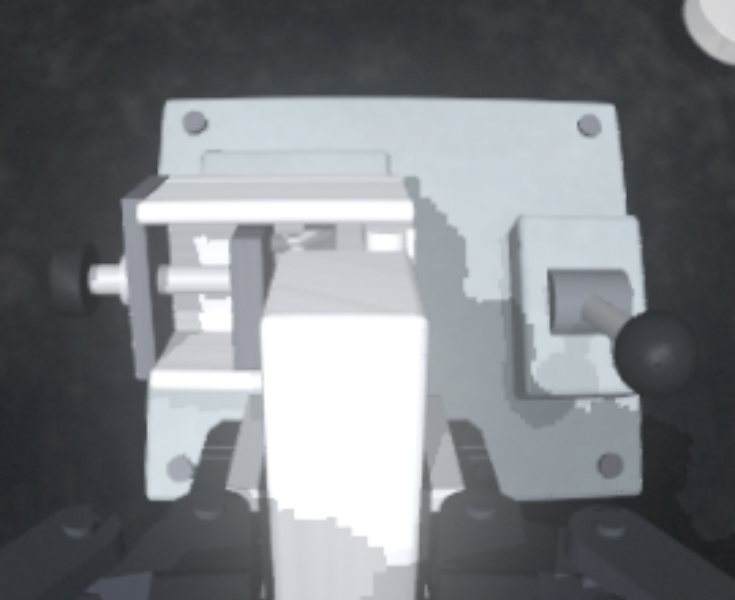

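The held thin gauge at crop (345,440) lines up with the slot; the far part of the jaw shows at (390,240). I'll cross-check the cradle position in both wrist clouds before going down.

Run:
```python
from bench import *
from h import *
O=np.array([.5897,.1012,.0521]);C=cframe(O,-3.4)
for n in("w1","w3"):
    Q=(wcloud(f"pics/{n}.npz")-O)@C*1000;x,y,z=Q[...,0],Q[...,1],Q[...,2]
    m=(abs(z-39.5)<3)&(x>22)&(x<36)&(y>-5)&(y<45);print(n,"far cheek top z",np.median(z[m]).round(2),"x",np.percentile(x[m],[2,98]).round(1),m.sum())
    m=(abs(z-49.5)<4)&(x>16)&(x<24)&(y>-16)&(y<4);print("jaw top",np.median(z[m]),"y",np.percentile(y[m],[2,98]).round(1),m.sum())
    m=(abs(z-44)<3)&(abs(x)<26)&(y>20)&(y<50);print("pad top y",np.percentile(y[m],[3,97]).round(1),m.sum())
    m=(z>5)&(z<38)&(abs(x+24)<6)&(y>20)&(y<60);print("near cheek inner x",np.percentile(x[m],[25,50,75]).round(1),m.sum())
    for yy in (32,36,48): 
        m=(z>36)&(z<42)&(abs(y-yy)<3)&(x<-15)&(x>-40); print(" near cheek top x range",np.percentile(x[m],[2,98]).round(1) if m.sum() else None)
s=state();print(tcp(s)[0],s["qvel"])
```

```text
w1 far cheek top z 38.92 x [24. 31.] 536
jaw top 49.0394955390187 y [-11.7  -0.6] 159
pad top y [20.4 39.8] 678
near cheek inner x [-24.7 -24.4 -24.2] 409
 near cheek top x range [-30.2 -16.9]
 near cheek top x range [-30.7 -24.2]
 near cheek top x range [-29.7 -24.1]
w3 far cheek top z 39.0 x [24.  31.1] 532
jaw top 49.056641704858194 y [-11.8  -0.9] 101
pad top y [30.2 39.7] 563
near cheek inner x [-24.5 -24.3 -24.1] 285
 near cheek top x range [-30.1 -20.6]
 near cheek top x range [-30.1 -17.7]
 near cheek top x range [-30.4 -24.3]
[0.52812162 0.11141729 0.16405749] [ 0.00189228  0.00223648  0.00654421 -0.00034727 -0.00225836  0.00079535]
```

Call:
send_rows --pt "0 0 0 0 0 0" --pt "0 0 0 0 0 0" --pt "0 0 0 0 0 0" --pt "0 0 0 0 0 0" --pt "0 0 0 0 0 0"

```text
time_s: 8.58
eef_pos: [0.527, 0.1123, 0.1627]
tcp_rot: [0.008, 0.965, -0.028, 0.259]
ft_force: [-0.4, -0.9, -2.2]
finger_gap: 0.0235
grip_force: 43.7
```

Run:
```python
from bench import *
from h import *
O=np.array([.5897,.1012,.0521]);C=cframe(O,-3.4)
s=state();p,T=tcp(s);print(p,s["qvel"].round(3),"cradle mm",(C.T@(p-O)*1000).round(1),"ft",s["ft_force"]@C)
print("rel rot of tool to ideal",R.from_matrix(T.T@pose((0,0,0),-3.4,30)[1]).as_rotvec())
```

```text
[0.52695165 0.11230353 0.1626588 ] [ 0.003  0.001  0.001  0.001 -0.     0.001] cradle mm [  0.5   7.4 127.4] ft [-1.41291969 -0.937554   -1.78178725]
rel rot of tool to ideal [ 0.00010711 -0.00036686  0.00049518]
```

Call:
send_rows --pt "-0.0003 0 0.006 0 0 0" --pt "-0.0005 0 0.013 0 0 0" --pt "-0.0005 0 0.02 0 0 0" --pt "-0.0005 0 0.027 0 0 0" --pt "-0.0005 0 0.032 0 0 0"

```text
time_s: 9.0
eef_pos: [0.5424, 0.1114, 0.1332]
tcp_rot: [0.008, 0.966, -0.028, 0.258]
ft_force: [-0.3, 0.8, -1.9]
finger_gap: 0.0234
grip_force: 43.7
```

Call:
send_rows --pt "0 0 0.004 0 0 0" --pt "0 0 0.008 0 0 0" --pt "0 0 0.012 0 0 0" --pt "0 0 0.016 0 0 0" --pt "0 0 0.018 0 0 0"

```text
time_s: 9.42
eef_pos: [0.5516, 0.1107, 0.1186]
tcp_rot: [0.008, 0.966, -0.028, 0.259]
ft_force: [0.2, -1.1, -1.4]
finger_gap: 0.0236
grip_force: 43.7
```

Call:
send_rows --pt "0 0 0.003 0 0 0" --pt "0 0 0.006 0 0 0" --pt "0 0 0.009 0 0 0" --pt "0 0 0.012 0 0 0" --pt "0 0 0.014 0 0 0"

```text
time_s: 9.83
eef_pos: [0.5586, 0.1105, 0.1067]
tcp_rot: [0.008, 0.965, -0.028, 0.259]
ft_force: [-0.4, -1.8, -0.7]
finger_gap: 0.0234
grip_force: 43.8
```

Call:
send_rows --pt "0 0 0.0008 0 0 0" --pt "0 0 0.0016 0 0 0" --pt "0 0 0.0024 0 0 0" --pt "0 0 0.003 0 0 0" --pt "0 0 0.003 0 0 0"

```text
time_s: 10.25
eef_pos: [0.56, 0.1104, 0.1044]
tcp_rot: [0.008, 0.965, -0.028, 0.259]
ft_force: [-0.1, -2.0, -3.2]
finger_gap: 0.0236
grip_force: 43.8
```

```bash
cat >> h.py <<'E'
LOG+=[[-.5,0,32,0,0,0],[0,0,18,0,0,0],[0,0,14,0,0,0],[0,0,3,0,0,0]]
def rep(s):
    O=np.array([.5897,.1012,.0521]);C=cframe(O,-3.4);p,T=tcp(s);P,U=fk(LOG)
    print(s["time_s"],"meas cradle",(C.T@(p-O)*1000).round(1),"cmd",(C.T@(P-O)*1000).round(1),"ft",(s["ft_force"]@C).round(2),"mom",(s["moment"]@C).round(2),"rot",R.from_matrix(T.T@pose((0,0,0),-3.4,30)[1]).as_rotvec().round(4),"grip",s["finger_gap"],s["grip_force"])
E
python3 -c "
from bench import *
from h import *
rep(state())"
```

```text
10.25 meas cradle [-0.   7.5 60.3] cmd [-0.5  7.7 60.3] ft [-1.6  -2.   -2.79] mom [-0.36  0.34 -0.02] rot [ 0.     -0.0004  0.0006] grip 0.023584319255895325 43.78897726535797
```

Call:
send_rows --pt "0 0.0003 0 0 0 0" --pt "0 0.0006 0 0 0 0" --pt "0 0.001 0 0 0 0" --pt "0 0.0013 0 0 0 0" --pt "0 0.0013 0 0 0 0"

```text
time_s: 10.67
eef_pos: [0.5599, 0.1097, 0.1044]
tcp_rot: [0.007, 0.965, -0.029, 0.259]
ft_force: [1.1, 3.4, -3.7]
finger_gap: 0.0233
grip_force: 43.5
```

Call:
send_rows --pt "0 0 0.0004 0 0 0" --pt "0 0 0.0008 0 0 0" --pt "0 0 0.0012 0 0 0" --pt "0 0 0.0012 0 0 0" --pt "0 0 0.0012 0 0 0"

```text
time_s: 11.08
eef_pos: [0.5607, 0.1096, 0.1039]
tcp_rot: [0.007, 0.965, -0.028, 0.259]
ft_force: [-3.0, 3.5, 2.9]
finger_gap: 0.0236
grip_force: 44.6
```

```bash
cat >> h.py <<'E'
LOG+=[[0,1.3,0,0,0,0],[0,0,1.2,0,0,0]]
E
python3 -c "
from bench import *
from h import *
rep(state())"
```

```text
11.0833 meas cradle [ 0.4  6.7 59.6] cmd [-0.5  6.4 59.1] ft [-1.28  3.27  4.12] mom [ 0.81  0.71 -0.1 ] rot [-0.0006 -0.0009  0.0003] grip 0.02357804147659609 44.64804232120514
```

Call:
send_rows --pt "0 0 0 0 0 0" --pt "0 0 0 0 0 0" --pt "0 0 0 0 0 0" --pt "0 0 0 0 0 0" --pt "0 0 0 0 0 0" --grip 0.4

```text
time_s: 11.5
eef_pos: [0.5608, 0.1089, 0.1035]
tcp_rot: [0.008, 0.965, -0.028, 0.259]
ft_force: [0.1, 1.0, -0.6]
finger_gap: 0.051
grip_force: 0.0
```

Call:
send_rows --pt "0 0 -0.004 0 0 0" --pt "0 0 -0.016 0 0 0" --pt "0 0 -0.036 0 0 0" --pt "0 0 -0.06 0 0 0" --pt "0 0 -0.08 0 0 0"

```text
time_s: 11.92
eef_pos: [0.5199, 0.1114, 0.1735]
tcp_rot: [0.008, 0.965, -0.028, 0.259]
ft_force: [0.6, -0.1, 0.1]
finger_gap: 0.0513
grip_force: 0.0
```

Call:
send_rows --pt "0 0 0 0 0 0" --pt "0 0 0 0 0 0" --pt "0 0 0 0 0 0" --pt "0 0 0 0 0 0" --pt "0 0 0 0 0 0"

```text
time_s: 12.33
eef_pos: [0.5199, 0.1113, 0.171]
tcp_rot: [0.008, 0.966, -0.028, 0.258]
ft_force: [-0.0, 0.9, -0.5]
finger_gap: 0.0513
grip_force: 0.0
```

```bash
cat >> h.py <<'E'
LOG+=[[0,0,-80,0,0,0]]
E
python3 - <<'E'
from bench import *
from h import *
n="w4";s=state();rep(s);w=get_calibration("wrist");im,d=grab_frame("wrist")
np.savez(f"pics/{n}.npz",d=d,**{k:np.array(v) for k,v in w.items()});cv2.imwrite(f"pics/{n}.png",im)
O=np.array([.5897,.1012,.0521]);C=cframe(O,-3.4)
Q=(wcloud("pics/w4.npz")-O)@C*1000;x,y,z=Q[...,0],Q[...,1],Q[...,2]
m=(z>93)&(z<103)&(abs(y-6)<25)&(abs(x)<50);print("head top z",np.median(z[m]),m.sum(),"x",np.percentile(x[m],[1,99]),"y",np.percentile(y[m],[1,99]))
a=Q[m];print("plane tilt",np.polyfit(a[:,0],a[:,2],1)[0],np.polyfit(a[:,1],a[:,2],1)[0],cv2.minAreaRect(a[:,:2].astype(np.float32)))
m=(abs(z-44)<3)&(abs(x)<26)&(y>18)&(y<50);print("pad top y",np.percentile(y[m],[3,97]).round(1),m.sum())
W=wcloud("pics/w4.npz");g=im.max(2)
m=(W[...,1]<.05)&(W[...,1]>-.01)&(W[...,2]>.07)&(W[...,2]<.13)&(g<70)&(W[...,0]>.5);b=W[m];print("ball pts",len(b),np.percentile(b,[2,50,98],axis=0).round(4).tolist())
cv2.imwrite("pics/w4v.png",cv2.resize(im[100:330,120:400],(730,600)))
E
```

```text
12.3333 meas cradle [ -1.4   5.9 138.1] cmd [ -0.6   6.4 139.1] ft [-0.31  0.92 -0.37] mom [ 0.04  0.24 -0.02] rot [0.0006 0.0023 0.0008] grip 0.05133173754141175 0.0
head top z 98.17676819654928 3944 x [-38.04896864  40.20704952] y [-5.86726949 17.64899936]
plane tilt -0.0030133054663603514 -0.0015096104667164723 ((0.4413566589355469, 5.8454670906066895), (24.144515991210938, 80.17205047607422), 89.73815155029297)
pad top y [21.7 39.5] 719
ball pts 1728 [[0.5352, -0.0083, 0.071], [0.7769, 0.0202, 0.0982], [0.7793, 0.0483, 0.115]]
```

View pics/w4v.png

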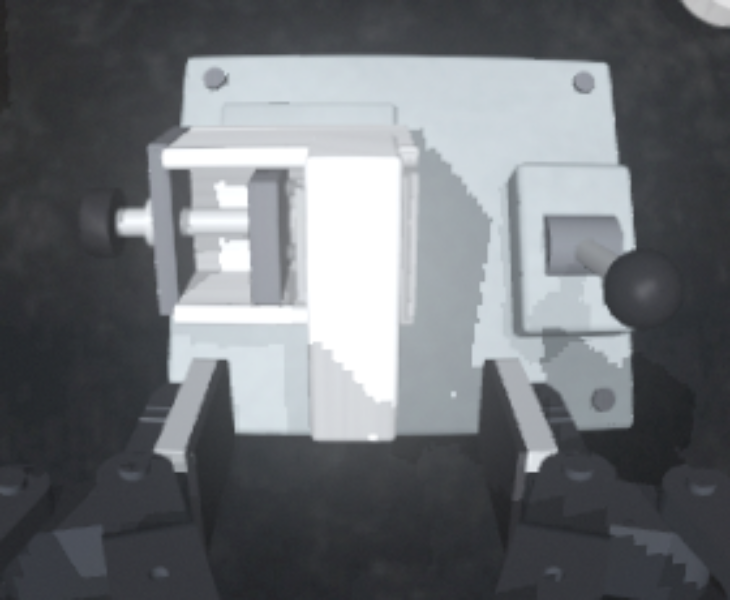

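The gauge sits home: head top z=98.2 against 98, y=5.85 against 6, x=0.4. The lock ball is at crop (642,288). Next, confirm the pad moved and locate the ball, pivot and monitor.

Run:
```python
from bench import *
from h import *
from scipy.optimize import least_squares
O=np.array([.5897,.1012,.0521]);C=cframe(O,-3.4)
for n in("w1","w4"):
    Q=(wcloud(f"pics/{n}.npz")-O)@C*1000;x,y,z=Q[...,0],Q[...,1],Q[...,2]
    m=(z>43.5)&(z<48)&(abs(x)<15)&(y>14)&(y<29);print(n,"moving pad top y",np.percentile(y[m],[3,50,97]).round(1),m.sum())
    W=wcloud(f"pics/{n}.npz");g=cv2.imread(f"pics/{n}.png" if n!="w1" else "pics/w1raw.png").max(2)
    m=(W[...,1]<.048)&(W[...,1]>-.005)&(W[...,2]>.088)&(W[...,2]<.13)&(g<75)&(W[...,0]>.5)&(W[...,0]<.58)
    b=W[m];r=least_squares(lambda c:np.linalg.norm(b-c,axis=1)-.013,b.mean(0)-[0,0,.008],loss="soft_l1",f_scale=.001);print("ball",len(b),r.x.round(4),np.abs(r.fun).mean(),"cradle-h",((r.x-O)@np.c_[[C[0,1]*0+np.cos(np.radians(-3.4)),np.sin(np.radians(-3.4)),0],C[:,1],[0,0,1]]*1000).round(1))
T=cloud(np.load("pics/top0.npy"),get_calibration("top"))
m=(T[...,2]>.12)&(abs(T[...,1])<.2)&(T[...,0]>.62)&(T[...,0]<1);print("monitor min x",np.percentile(T[m][:,0],[0.5,5]),np.percentile(T[m][:,2],[5,95]))
rep(state())
```

```text
w1 moving pad top y [17.1 18.9 21.2] 164
ball 669 [0.546  0.0187 0.1036] 0.0003937465816425063 cradle-h [-38.7 -84.9  51.5]
w4 moving pad top y [21.4 22.5 24.1] 98
ball 627 [0.5459 0.0186 0.1036] 0.00038299491541367157 cradle-h [-38.8 -85.   51.5]
monitor min x [0.77419945 0.77851546] [0.15351469 0.37291659]
12.3833 meas cradle [ -1.2   5.9 138.1] cmd [ -0.6   6.4 139.1] ft [-0.34  0.24  0.16] mom [0.03 0.27 0.05] rot [0.0006 0.0021 0.0007] grip 0.05145062420984733 0.0
```

The pad top moved from 18.9 to 22.5 mm, so the blade is held. The other two gauges still hang untouched. Now the lever: ball at (0.546, 0.019, 0.104).

Run:
```python
from h import *
moves(fk(LOG),pose((.497,.022,.185),-3.4,10),pose((.500,.0215,.097),-3.4,10),pose((.535,.0195,.100),-3.4,10),pose((.560,.018,.102),-3.4,10),pose((.580,.0165,.098),-3.4,10),pose((.589,.016,.095),-3.4,10),ang=25)
```

```text
call: xyz mm [ -9.1  91.  -19.9] rot [ 0.    -0.349  0.001]
  -- at [0.497 0.022 0.185]
call: xyz mm [-12.3   0.3  87.2] rot [0. 0. 0.]
  -- at [0.5    0.0215 0.097 ]
call: xyz mm [35.  -0.1  3.1] rot [0. 0. 0.]
  -- at [0.535  0.0195 0.1   ]
call: xyz mm [25.   0.   2.4] rot [-0.  0.  0.]
  -- at [0.56  0.018 0.102]
call: xyz mm [19.1  0.3  7.4] rot [-0.  0.  0.]
  -- at [0.58   0.0165 0.098 ]
call: xyz mm [ 8.4 -0.   4.5] rot [-0.  0.  0.]
  -- at [0.589 0.016 0.095]
```

Call:
send_rows --pt "-0.002 0.018 -0.004 0 -0.07 0" --pt "-0.004 0.036 -0.008 0 -0.14 0" --pt "-0.005 0.055 -0.012 0 -0.21 0" --pt "-0.007 0.074 -0.016 0 -0.28 0" --pt "-0.009 0.091 -0.02 0 -0.349 0" --grip 1 --newtons 20

```text
time_s: 12.8
eef_pos: [0.4973, 0.0206, 0.1853]
tcp_rot: [0.003, 0.996, -0.029, 0.086]
ft_force: [0.6, -0.2, -0.8]
finger_gap: 0.0001
grip_force: 0.0
```

Call:
send_rows --pt "-0.006 0 0 0 0 0" --pt "-0.012 0 0.02 0 0 0" --pt "-0.012 0 0.043 0 0 0" --pt "-0.012 0 0.068 0 0 0" --pt "-0.012 0 0.087 0 0 0"

```text
time_s: 13.22
eef_pos: [0.4992, 0.022, 0.095]
tcp_rot: [0.003, 0.996, -0.029, 0.086]
ft_force: [-1.0, 0.2, -0.1]
finger_gap: 0.0003
grip_force: 0.0
```

Call:
send_rows --pt "0.007 0 0.001 0 0 0" --pt "0.014 0 0.001 0 0 0" --pt "0.021 0 0.002 0 0 0" --pt "0.028 0 0.003 0 0 0" --pt "0.035 0 0.003 0 0 0"

```text
time_s: 13.63
eef_pos: [0.5375, 0.0194, 0.1025]
tcp_rot: [0.003, 0.996, -0.029, 0.089]
ft_force: [-1.8, 0.1, 1.8]
finger_gap: -0.0001
grip_force: 0.7
```

Call:
send_rows --pt "0.005 0 0.0005 0 0 0" --pt "0.01 0 0.001 0 0 0" --pt "0.015 0 0.0015 0 0 0" --pt "0.02 0 0.002 0 0 0" --pt "0.025 0 0.0025 0 0 0"

```text
time_s: 14.05
eef_pos: [0.5611, 0.0179, 0.1028]
tcp_rot: [0.003, 0.996, -0.029, 0.087]
ft_force: [-1.3, 0.2, -0.1]
finger_gap: -0.0002
grip_force: 0.4
```

Call:
send_rows --pt "0.004 0 0.0015 0 0 0" --pt "0.008 0 0.003 0 0 0" --pt "0.012 0 0.0045 0 0 0" --pt "0.016 0 0.006 0 0 0" --pt "0.019 0 0.0075 0 0 0"

```text
time_s: 14.47
eef_pos: [0.5812, 0.0167, 0.0986]
tcp_rot: [0.003, 0.996, -0.029, 0.087]
ft_force: [-1.0, 0.3, 1.2]
finger_gap: 0.0
grip_force: 0.3
```

Pushing freely; on to the stop.

Call:
send_rows --pt "0.0017 0 0.0009 0 0 0" --pt "0.0034 0 0.0018 0 0 0" --pt "0.005 0 0.0027 0 0 0" --pt "0.0067 0 0.0036 0 0 0" --pt "0.0084 0 0.0045 0 0 0"

```text
time_s: 14.88
eef_pos: [0.5878, 0.0164, 0.0953]
tcp_rot: [0.003, 0.996, -0.029, 0.085]
ft_force: [-10.8, 0.3, 6.9]
finger_gap: 0.0002
grip_force: 5.1
```

Call:
send_rows --pt "0.0006 0 0.0003 0 0 0" --pt "0.0012 0 0.0006 0 0 0" --pt "0.0018 0 0.0009 0 0 0" --pt "0.0024 0 0.0012 0 0 0" --pt "0.003 0 0.0015 0 0 0"

```text
time_s: 15.3
eef_pos: [0.5878, 0.0166, 0.0927]
tcp_rot: [0.002, 0.996, -0.029, 0.081]
ft_force: [-11.3, 0.1, 6.9]
finger_gap: -0.0
grip_force: 5.5
```

Stop reached where predicted (12 N). Retreating and checking.

Call:
send_rows --pt "-0.01 0 -0.003 0 0 0" --pt "-0.025 0 -0.006 0 0 0" --pt "-0.045 0 -0.015 0 0 0" --pt "-0.065 0 -0.035 0 0 0" --pt "-0.08 0 -0.06 0 0 0"

```text
time_s: 15.72
eef_pos: [0.5006, 0.0216, 0.1379]
tcp_rot: [0.003, 0.996, -0.029, 0.085]
ft_force: [0.0, -0.2, -0.1]
finger_gap: -0.0002
grip_force: 0.0
```

Call:
send_rows --pt "-0.002 0 -0.025 0 0.0 0" --pt "-0.005 0 -0.05 0 0.03 0" --pt "-0.01 -0.01 -0.075 0 0.08 0" --pt "-0.01 -0.02 -0.09 0 0.13 0" --pt "-0.01 -0.03 -0.1 0 0.17 0"

```text
time_s: 16.13
eef_pos: [0.4794, 0.0531, 0.2398]
tcp_rot: [0.005, 0.984, -0.029, 0.176]
ft_force: [0.0, 0.1, -0.0]
finger_gap: -0.0003
grip_force: 0.0
```

Call:
send_rows --pt "0 0 0 0 0 0" --pt "0 0 0 0 0 0" --pt "0 0 0 0 0 0" --pt "0 0 0 0 0 0" --pt "0 0 0 0 0 0"

```text
time_s: 16.55
eef_pos: [0.4783, 0.0524, 0.2355]
tcp_rot: [0.005, 0.985, -0.029, 0.171]
ft_force: [0.2, 0.7, 0.1]
finger_gap: 0.0
grip_force: 0.0
```

Run:
```python
from bench import *
from h import *
from scipy.optimize import least_squares
n="w5";s=state();p,T=tcp(s);print(s["time_s"],p,s["ft_force"]);w=get_calibration("wrist");im,d=grab_frame("wrist")
np.savez(f"pics/{n}.npz",d=d,**{k:np.array(v) for k,v in w.items()})
sc,_=grab_frame("scene")
O=np.array([.5897,.1012,.0521]);C=cframe(O,-3.4);W=wcloud("pics/w5.npz")
Q=(W-O)@C*1000;x,y,z=Q[...,0],Q[...,1],Q[...,2]
m=(z>93)&(z<103)&(abs(y-6)<25)&(abs(x)<50);a=Q[m];print("head top z",np.median(a[:,2]),cv2.minAreaRect(a[:,:2].astype(np.float32)))
m=(W[...,1]<.04)&(W[...,1]>-.01)&(W[...,2]>.086)&(W[...,2]<.13)&(im.max(2)<75)&(W[...,0]>.57)&(W[...,0]<.65)
b=W[m];r=least_squares(lambda c:np.linalg.norm(b-c,axis=1)-.013,b.mean(0)-[0,0,.008],loss="soft_l1",f_scale=.001);print("ball",len(b),r.x.round(4),np.abs(r.fun).mean())
d=np.linalg.norm(r.x-[.546,.0187,.1036]);print("swing rad",2*np.arcsin(d/.15))
cv2.imwrite("pics/fin.png",np.hstack([cv2.resize(im,(400,300)),cv2.resize(sc[90:300,140:390],(400,300))]))
```

```text
16.55 [0.47834095 0.05239929 0.2355366 ] [0.15854543 0.66216587 0.06062585]
head top z 98.16653713072351 ((0.5105018615722656, 5.862832069396973), (79.86749267578125, 24.509319305419922), 0.03761338070034981)
ball 286 [0.6101 0.0149 0.0997] 0.0003979287421304126
swing rad 0.8864717368249085
```

View pics/fin.png

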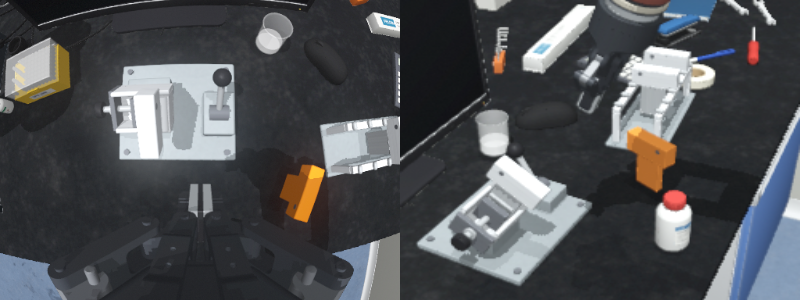

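Final pictures: the gauge is home at fin (147,125), the lever is over at (222,80), and the beaker, bottle and two remaining gauges stand as before. The lever swung 0.886 rad, and its end geometry puts it at the 1.0 stop.

```bash
python3 -c "
from bench import *
print(sign_off())"
```

```text
the job is handed in; nothing more can be done
None
```

The thin (12 mm) gauge is fully home in the slot and held by the pad, the other two gauges hang in the rack, and the lock lever is fully over; job handed in after about 17 s of robot time, with the thin gauge the only one tried because the gap measured about 9 mm, too narrow for the 17 and 22 mm blades.

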